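# Lower the press platen down its guide rod onto a mended saucer

### The arm

A 6-joint arm with a two-finger parallel gripper is mounted at the origin on the work surface; the furniture and walls round the work are solid. World frame = base frame: x ahead of the robot, y to its left, z up, the work surface at z = 0. Lengths are in mm, angles in degrees, forces in N, time in s.
With the tool pointing down it reaches from about 350 to 850 mm from the base axis. Payload 8.1 kg.
Tool frame: the origin (TCP) lies midway between the tips of the shut fingers; the grasp point (between the pads) lies 19 mm behind it; z points along the fingers, y is the line along which they close (so a half turn about z gives the same grasp; the last joint's range is limited). The gripper opens to 85 mm and grips with 20 to 120 N. Pads are 22 mm wide; open, the fingers measure 114 mm over their backs; the gripper's body (76 mm by 85 mm) begins 54 mm behind the grasp point. The pads swing forward as they close: fully open they stand 13 mm farther back than shut.
Start: joints at [-78.805, 7.471, 85.268, -0, 87.261, -4.893], TCP at [166.295, -576.499, 231.292] pointing down, gripper open.
Joint ranges: [-169.43, 169.43], [-51.17, 129.36], [1.28, 143.12], [-76.62, 256.62], [0, 156.53], [-152.29, 152.29]. Speed limits (degrees/s): [136.94, 136.94, 159.86, 180, 180, 180].

### API

Orientations are given as [roll, pitch, yaw] about the fixed x, y, z axes, in that order (R = Rz(yaw) Ry(pitch) Rx(roll)).
In Python, from bench import r gives the robot as it stands. The module is installed in compiled form; this text tells all that it offers.
- The arm moves only by the tool jog_arm, never from a script. Its argument "rows" is a list of rows, each a list of 2 entries, a list of its own where there are three numbers: the shift along the tool's x, y, z in mm, then the turn, a rotation vector about the tool's x, y, z in rad. A call has 1 to 10 rows; each row is the pose to reach, as a shift and turn from the pose commanded when the call began, along the tool's axes at that moment; what a row does not reach only later rows make up. A row lasts 1/10 s, in which the tool goes at most 50 mm and 8.59 degrees, less where a joint would pass 70% of its speed; a pose out of reach is approached as far as the arm can. A call with a gripper value outside its range is refused whole. "grip" is the finger opening in mm, from 0 to 85.4, set as the call begins (left out, the last holds). The fingers move at their own pace and stop on an object; "force" is the grip in N (left out, the last holds). Time passes only in rows, so rows that repeat a pose let the fingers close. It gives the time, the measured TCP pose, the force, the opening and the grip force at its end, in the units of the state.
- r.sense(): the state, without advancing time (a new reading comes with each control period).
- r.snapshot(name): name is "side" or "top" or "wrist"; returns (picture, depth): 420x560x3 uint8, blue, green, red; 420x560 float32, mm along the optical axis (not along the pixel's ray), 0 where there is no reading.
- r.camera_params(name): a dict with "fx", "fy", "cx", "cy" (pixels), "pose" (4x4, takes a point from camera to world coordinates); the wrist camera has in their place "tool_from_camera" (4x4, takes a point from camera to tool coordinates, whose origin is the TCP and whose axes are the flange's). Camera axes: x right, y down, z forward; pixel columns grow to the right and rows downward; lengths in mm; the calibration is good to about 2 mm. A picture is of the moment at which its call begins: read the wrist's pose just before it. camera_params takes no time and is no camera call.
- r.hand_in(): hands the job in; it is judged then, once.
The state is a dict: "time": time; "joint_pos": joint angles; "qd": joint speeds; "joint_efforts": joint torques, N m; "tool_pos": TCP position; "tcp_rot": TCP orientation; "ft_force": force on the tool from outside, world axes, zero at the start; "wrist_torque": the same for the moment, N m; "finger_gap": finger opening in mm; "grip_force": force on a finger pad.
Only numpy, scipy, OpenCV 4.12 (cv2) and the standard library are available. Lean on these libraries where they do the work, as an engineer would, in place of code of your own. Each camera call takes 0.05 s, during which the arm holds its last target. There are 200 camera calls.

### The job

Set the press platen on the bench press to hold the mended saucer while its joint cures: take it by the wooden handle, find the end of the tall guide rod by feel (it leans a little), thread the round bush over it and slide the platen down level, following the rod, until the slotted end drops over the short dowel and both ends rest fully home on the collars; then let go. Lower it gently, never force it when it binds, and do not shift or strike the saucer or disturb the other things on the bench.

Things in the scene. Friction and masses are not known exactly. Their poses are not given: they have to be found in the camera images.
- press: Fixed grey bench press, base plate 256 x 172 mm. Origin: centre of its underside, on the bench; z up, x along the line of its two steel posts, from the short dowel to the tall rod. Each post stands in a steel collar, 30 mm across, topped by a rubber washer 40 mm above the bench: the platen's two ends come to rest on these. Between them a saucer lies on a cork disc.
- rod_foot (a point): Where the tall steel guide rod leaves its collar: rod axis, 40 mm above the bench, 98 mm along the press's +x; axes as the press's. Rod diameter 14 mm, top 181 mm above the bench, flat end with a chamfer of about 1.5 mm. It is exact here but leans 1.4 to 1.9 degrees, which way is not measured (differs each start): its tip is 3.5 to 4.7 mm off this point. It is stiff and does not yield.
- dowel_foot (a point): Where the short steel dowel leaves its collar: dowel axis, 40 mm above the bench, 98 mm along the press's -x; axes as the press's. Dowel diameter 12 mm, upright and true, top 64 mm above the bench, last 6 mm tapered to 6 mm.
- platen_handle (a point): Centre of the wooden handle of the platen, a loose aluminium bar (about 0.75 kg, 40 mm wide, balanced at the middle) lying on the bench. Handle 72 mm long (x), 24 mm thick (y: grip it there), 46 mm high; this point is 23 mm above the bar's top and 53 mm above the undersides of the two end bosses. z up, x along the bar from its slotted end to its round end.
- bush_mouth (a point): Lower mouth of the platen's round bush (98 mm along +x from the handle's centre, 53 mm below it), level with its underside. Steel, 33 mm outside, 30 mm high, bore 16 mm right through without lead-in; it goes over the tall rod. Axes as the handle's.
- slot_mouth (a point): Lower mouth of the slot in the platen's square steel boss (98 mm along -x from the handle's centre, 53 mm below it), level with its underside. Slot 20 mm long (x), 14 mm wide (y), right through the 30 mm high boss; it goes over the short dowel. Axes as the handle's.
- pad_face (a point): Centre of the rubber face of the pressure pad, 68 mm across, hanging on a spring under the middle of the platen, 2 mm above the level of the boss undersides. Spring: 1 N at first, then 0.5 N/mm, 10 mm stroke. It meets the saucer 6 mm before the bosses reach the collars and then pushes up with 1 to 4 N, less than the platen's weight.
- saucer: Mended porcelain saucer lying face down on the press's cork bed, 157 mm across, 26 mm high, its foot ring on top 48 mm above the bench. Loose and fragile. Origin: centre of its underside.
- cotton_pot: Bystander: white pot of cotton wool, 68 mm across, 55 mm high. Origin: centre of its underside.
- gel_pot_b: Bystander: small white bottle with a screw cap, 48 mm across, 52 mm high. Origin: centre of its underside.
- loupe: Bystander: folded black loupe, 34 x 45 x 12 mm. Origin: centre of its underside.

How it is judged (in metres and radians):
On the way:
1. the round bush is threaded on the upper part of the guide rod (x of bush_mouth in the frame of press between 0.089 and 0.107 m and y of bush_mouth in the frame of press between -0.009 and 0.009 m and z of bush_mouth in the frame of press between 0.09 and 0.172 m), for 0.1 s.
At the end, for the whole second after the job is handed in: The platen is home: both bosses rest on the collars (within 1.8 mm), the bush on the tall rod and the slot on the dowel (within 3 mm), level within 1.7 degrees, its sprung pad pressing on the saucer with at least 1 N; the saucer lies at rest within 6 mm of where it was (x of bush_mouth in the frame of press between 0.095 and 0.101 m and y of bush_mouth in the frame of press between -0.003 and 0.003 m and z of bush_mouth in the frame of press between 0.0382 and 0.0418 m and y of slot_mouth in the frame of press between -0.003 and 0.003 m and z of slot_mouth in the frame of press between 0.0382 and 0.0418 m and contact force between platen and saucer above 1 N and angle between platen_handle's own z axis and vertical below 0.03 rad and linear speed of saucer below 0.01 m/s and distance of saucer from where it was at the start of the episode below 0.006 m); the robot touches nothing.
It fails at once if the platen is forced against the rod, the dowel or the collars (more than 18 N) (contact force between platen and press above 18 N).
It fails at once if the platen bears on the saucer with more than 12 N, or the gripper with more than 3 N (contact force between platen and saucer above 12 N or contact force between the arm and saucer above 3 N).
It fails at once if the platen drops down the rod (faster than 0.25 m/s) (x of bush_mouth in the frame of press between 0.089 and 0.107 m and y of bush_mouth in the frame of press between -0.009 and 0.009 m and z of bush_mouth in the frame of press below 0.176 m and linear speed of platen above 0.25 m/s).
It fails at once if the saucer is shifted by more than 8 mm (distance of saucer from where it was at the start of the episode above 0.008 m).
It fails at once if the cotton pot, the small white bottle or the loupe is moved by more than 20 mm (distance of any of cotton_pot, gel_pot_b, loupe from where it was at the start of the episode above 0.02 m).
It also fails if it takes over 72 s, if anything falls off the work surface, if the arm or the gripper's body presses on something with over 40 N, if the wrist force passes 120 N, or if a joint passes its speed limit or range.

## Working session

There is one attempt and no reset: what is moved stays moved. The work goes in short steps, Python scripts to look and compute and a tool call to move; the robot and the scene stay as the last step left them, time stands still between calls to the robot, and variables do not carry over. Pictures are saved under pics/ and viewed, at most 10 in all, crops included, and the job is handed in when it is done.

Besides the shell and the picture viewer there is one more tool, called after ">>>" as name(argument=value, ...), one argument or row to a line, values as JSON. jog_arm: Moves the arm, as the interface text tells. Its arguments: {"type":"object","properties":{"rows":{"type":"array"},"grip":{"type":"number"},"force":{"type":"number"}},"required":["rows"]}

```bash
mkdir -p pics; python3 - <<'E'
from bench import r
import cv2,numpy as np
print(r.sense())
for n in("top","side","wrist"):
    p,d=r.snapshot(n); cv2.imwrite(f"pics/{n}0.png",p); np.save(f"{n}0.npy",d); print(n,r.camera_params(n))
E
```

```text
{'time': 0.0, 'joint_pos': array([-7.88043579e+01,  7.51572695e+00,  8.53293105e+01, -3.64097256e-04,
        8.72631041e+01, -4.89302190e+00]), 'qd': array([ 0.01775226,  0.03141621, -0.11632495,  0.09461733,  0.00208471,
        0.06412908]), 'joint_efforts': array([ 1.81727322e-03, -5.69403327e+01, -5.00544977e+01, -6.13652855e-05,
        1.49704213e-02,  1.06981670e-05]), 'tool_pos': array([ 166.18519953, -575.9432855 ,  230.23770033]), 'tcp_rot': array([-1.79892221e+02, -8.86167213e-03,  1.60886734e+01]), 'ft_force': array([-0.39436139, -0.08862439,  0.48725257]), 'wrist_torque': array([ 0.01243714, -0.03999215,  0.02018976]), 'grip_force': 0.0, 'finger_gap': 85.31525393343999}
top {'fx': 483.5238132678778, 'fy': 483.5238132678778, 'cx': 271.0925620047842, 'cy': 210.80890008065782, 'pose': array([[-1.01270206e-02, -9.95809309e-01,  9.08914879e-02,
         4.84596970e+02],
       [-9.99892159e-01,  1.10513004e-02,  9.67152450e-03,
         1.01453221e+02],
       [-1.06354633e-02, -9.07837424e-02, -9.95813838e-01,
         1.16595831e+03],
       [ 0.00000000e+00,  0.00000000e+
[... 277 characters left out ...]
2545142e-01,  3.39583716e-01,
        -3.86608740e+02],
       [-1.27305392e-02, -7.52084268e-01, -6.58943994e-01,
         1.05376367e+03],
       [ 0.00000000e+00,  0.00000000e+00,  0.00000000e+00,
         1.00000000e+00]])}
wrist {'fx': 322.16624483200076, 'fy': 322.16624483200076, 'cx': 284.63427381220566, 'cy': 207.68094269950063, 'tool_from_camera': array([[-1.31810503e-04, -9.46769377e-01, -3.21912610e-01,
         8.28930709e+01],
       [ 9.99999955e-01, -2.11801978e-04,  2.13465167e-04,
         6.42984292e-01],
       [-2.70284011e-04, -3.21912567e-01,  9.46769363e-01,
        -1.42784558e+02],
       [ 0.00000000e+00,  0.00000000e+00,  0.00000000e+00,
         1.00000000e+00]])}
```

View pics/top0.png

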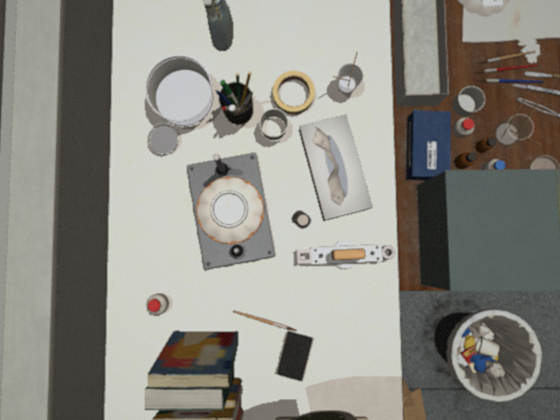

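View pics/side0.png

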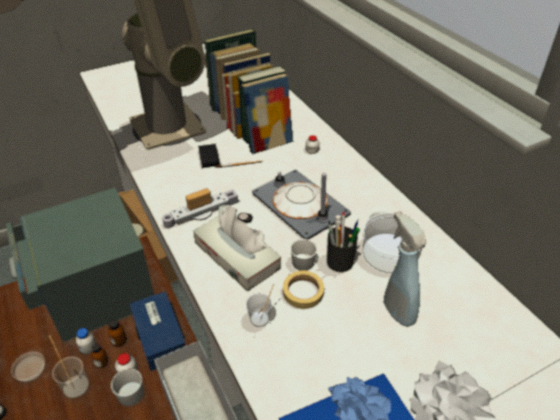

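The top view shows the press (plate centre ≈(231,211), tall rod ≈(222,168), dowel ≈(236,251)) and the platen (slot ≈(303,257), handle ≈(348,254), bush ≈(388,252)). The side view agrees: the tall rod at (323,195) is on the far +x side.

```bash
python3 - <<'E'
import cv2,numpy as np
p=cv2.imread("pics/top0.png"); c=p[145:285,180:400]
cv2.imwrite("pics/c1.png",cv2.resize(c,None,fx=3.6,fy=3.6,interpolation=cv2.INTER_CUBIC))
s=cv2.imread("pics/side0.png"); c=s[150:250,150:360]
cv2.imwrite("pics/c2.png",cv2.resize(c,None,fx=3.8,fy=3.8,interpolation=cv2.INTER_CUBIC))
E
```

```text
(no output)
```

View pics/c1.png

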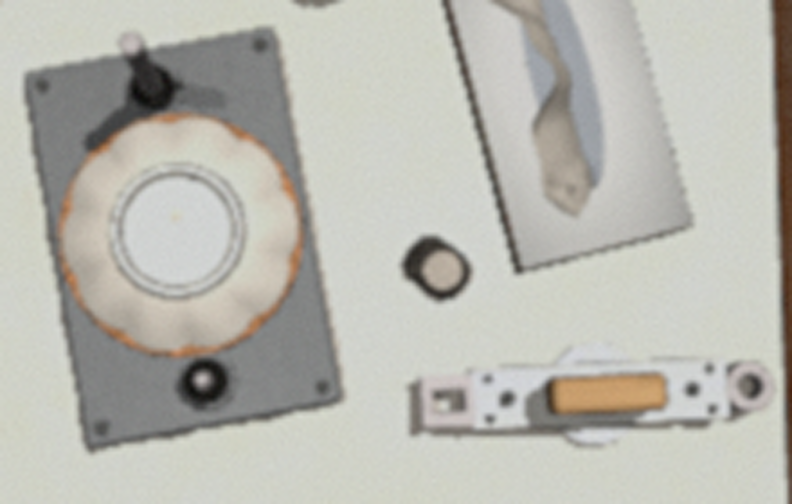

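View pics/c2.png

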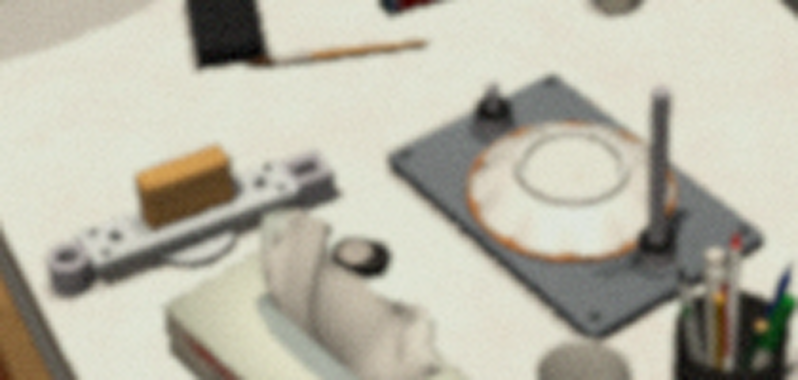

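The crops show the rod tip at px ≈(216.4,157.2), rod collar ≈(222,169), dowel ≈(236.5,250.5), slot ≈(304,256.5), handle ≈(349,254.5) and bush ≈(388.5,252). In the crop of the top view the small capped bottle/loupe sits at (302,219), well away from the handle.

```bash
cat > h.py <<'E'
from bench import r
import cv2,numpy as np
from scipy.spatial.transform import Rotation as R
def ray(cam,uv,z,pose=None):
    k=r.camera_params(cam); T=k["pose"] if pose is None else pose@k["tool_from_camera"]
    d=T[:3,:3]@np.array([(uv[0]-k["cx"])/k["fx"],(uv[1]-k["cy"])/k["fy"],1]); o=T[:3,3]
    return (o+d*(z-o[2])/d[2])
def tool():
    s=r.sense(); T=np.eye(4); T[:3,:3]=R.from_euler("xyz",s["tcp_rot"],degrees=True).as_matrix(); T[:3,3]=s["tool_pos"]; return T,s
E
python3 - <<'E'
from h import *
p=cv2.imread("pics/top0.png"); hsv=cv2.cvtColor(p,cv2.COLOR_BGR2HSV)
# handle
m=cv2.inRange(hsv,(8,90,120),(22,255,255)); m[:240]=0;m[270:]=0;m[:,:320]=0;m[:,372:]=0
rc=cv2.minAreaRect(cv2.findNonZero(m)); b=cv2.boxPoints(rc); print("handle",rc)
print([ray("top",q,76).round(1) for q in b], ray("top",rc[0],76).round(1))
S=ray("top",(180+449/3.6,145+402/3.6),30);B=ray("top",(180+751/3.6,145+386/3.6),30)
print("slot,bush",S,B,np.linalg.norm(B-S),"mid",(S+B)/2,"yaw",np.degrees(np.arctan2(*(B-S)[[1,0]])))
g=cv2.inRange(p,(75,75,75),(135,135,135)); g[:150]=0;g[275:]=0;g[:,:183]=0;g[:,280:]=0
g=cv2.morphologyEx(g,cv2.MORPH_OPEN,np.ones((3,3)))
c=max(cv2.findContours(g,0,2)[0],key=cv2.contourArea); rc=cv2.minAreaRect(c); print("plate",rc)
bx=[ray("top",q,12) for q in cv2.boxPoints(rc)]; print(np.round(bx,1),np.mean(bx,0))
f=lambda x,y,z:ray("top",(180+x/3.6,145+y/3.6),z).round(1)
print("tip",f(131,44,181),"dowel",f(204,379,64),"corners",[f(*q,12) for q in((25,75),(273,28),(342,400),(90,450))], "saucer",f(176,229,48))
# depth checks
d=np.load("top0.npy"); 
for u,v in((210,255),(190,200),(348,254),(225,211),(303,250)): 
    k=r.camera_params("top"); print((u,v),d[v,u], (k["pose"]@np.array([(u-k["cx"])/k["fx"]*d[v,u],(v-k["cy"])/k["fy"]*d[v,u],d[v,u],1]))[:3].round(1))
E
```

```text
handle ((348.9072265625, 254.0520477294922), (9.227640151977539, 30.15630531311035), 87.27368927001953)
[array([493.9, -27.4,  76. ]), array([496.4, -94.9,  76. ]), array([475.8, -95.3,  76. ]), array([473.3, -27.9,  76. ])] [484.8 -61.4  76. ]
slot,bush [479.78697288  34.97480717  30.        ] [ 488.14210658 -160.92550654   30.        ] 196.07840566531019 mid [483.96453973 -62.97534969  30.        ] yaw -87.55781936903298
plate ((235.07029724121094, 240.77838134765625), (47.308650970458984, 73.09446716308594), 81.02737426757812)
[[562.3 294.5  12. ]
 [587.8 121.3  12. ]
 [476.2 104.9  12. ]
 [451.  276.5  12. ]] [519.35834352 199.31543729  12.        ]
tip [687.1 223.1 181. ] dowel [495.9 191.3  64. ] corners [array([701.5, 315.3,  12. ]), array([731.6, 148.2,  12. ]), array([481.7, 104.5,  12. ]), array([450.6, 271. ,  12. ])] saucer [592.9 210.4  48. ]
(210, 255) 1144.4001 [485.9 258.3  18.4]
(190, 200) 1177.2883 [619.8 310.   -1.9]
(348, 254) 1085.1892 [485.  -59.6  74.7]
(225, 211) 1128.9208 [587.9 220.   42.9]
(303, 250) 1134.6904 [495.4  38.6  26.9]
```

```bash
cat >> h.py <<'E'
def plan(xyz,yaw):
    T,s=tool(); y=s["tcp_rot"][2]; 
    M=(R.from_euler("z",y,degrees=True)*R.from_euler("x",180,degrees=True)).as_matrix()
    d=M.T@(np.array(xyz)-T[:3,3]); dy=(yaw-y+180)%360-180
    print("t",round(s["time"],2),"at",T[:3,3].round(2),s["tcp_rot"].round(2),"q",s["joint_pos"].round(1)); print("shift",d.round(1),"rotz",round(-np.radians(dy),4))
E
python3 -c "
from h import *
plan([706,229,240],190)"
```

```text
t 0.15 at [ 166.23 -576.06  230.43] [-1.7991e+02 -1.0000e-02  1.6090e+01] q [-78.8   7.5  85.3   0.   87.3  -4.9]
shift [ 741.7 -623.9   -9.6] rotz -3.0353
```

>>> jog_arm(
  rows=[
    [[370, -310, -20], [0, 0, -1.45]],
    [[370, -310, -20], [0, 0, -1.45]],
    [[370, -310, -20], [0, 0, -1.45]],
    [[370, -310, -20], [0, 0, -1.45]],
    [[370, -310, -20], [0, 0, -1.45]],
    [[370, -310, -20], [0, 0, -1.45]],
    [[370, -310, -20], [0, 0, -1.45]],
    [[370, -310, -20], [0, 0, -1.45]],
    [[370, -310, -20], [0, 0, -1.45]],
    [[370, -310, -20], [0, 0, -1.45]],
  ],
)

```text
time: 1.15
tool_pos: [437.0, -173.2, 251.4]
tcp_rot: [180.0, -0.0, 99.6]
ft_force: [0.5, -0.7, 0.1]
finger_gap: 85.3
grip_force: 0.0
```

```bash
python3 -c "
from h import *
plan([706,229,240],190)"
```

```text
t 1.15 at [ 437.02 -173.21  251.38] [ 1.7997e+02 -3.0000e-02  9.9610e+01] q [-27.9 -13.5 103.4   0.   90.1 -37.5]
shift [351.7 332.3  11.4] rotz -1.5777
```

```bash
python3 -c "
from h import *
plan([484.5,-62.3,180],92.5)"
```

```text
t 1.15 at [ 437.02 -173.21  251.38] [ 1.7997e+02 -3.0000e-02  9.9610e+01] q [-27.9 -13.5 103.4   0.   90.1 -37.5]
shift [101.4  65.3  71.4] rotz 0.124
```

>>> jog_arm(
  rows=[
    [[101, 65, 71], [0, 0, 0.124]],
    [[101, 65, 71], [0, 0, 0.124]],
    [[101, 65, 71], [0, 0, 0.124]],
    [[101, 65, 71], [0, 0, 0.124]],
    [[101, 65, 71], [0, 0, 0.124]],
    [[101, 65, 71], [0, 0, 0.124]],
  ],
)

```text
time: 1.75
tool_pos: [484.1, -66.8, 181.0]
tcp_rot: [180.0, 0.0, 92.0]
ft_force: [0.2, 0.1, 0.1]
finger_gap: 85.3
grip_force: 0.0
```

```bash
python3 - <<'E'
from h import *
T,s=tool(); p,d=r.snapshot("wrist"); cv2.imwrite("pics/w1.png",p); np.save("w1T.npy",T); print(T.round(3),s["time"],s["qd"].round(2))
E
```

```text
[[-3.60000e-02  9.99000e-01  1.00000e-03  4.84149e+02]
 [ 9.99000e-01  3.60000e-02 -1.00000e-03 -6.67910e+01]
 [-1.00000e-03  1.00000e-03 -1.00000e+00  1.80985e+02]
 [ 0.00000e+00  0.00000e+00  0.00000e+00  1.00000e+00]] 1.75 [-0.88 -0.51 -0.38  0.22 -0.03  0.19]
```

View pics/w1.png

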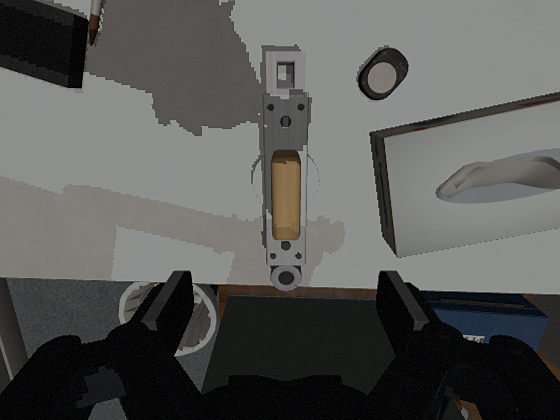

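The wrist view shows the platen along the image column: slot ≈(286,72), handle ≈(286,195), bush ≈(286,277). The fingers straddle it cleanly, and nothing lies near the handle.

```bash
python3 - <<'E'
from h import *
T=np.load("w1T.npy"); p=cv2.imread("pics/w1.png"); g=cv2.cvtColor(p,6)
# bush bore: dark blob
for nm,(u0,u1,v0,v1) in {"bush":(272,302,262,292)}.items():
    m=(g[v0:v1,u0:u1]<90).astype(np.uint8); n,l,st,c=cv2.connectedComponentsWithStats(m); 
    for i in range(1,n): print(st[i],c[i]+[u0,v0])
hs=cv2.cvtColor(p,cv2.COLOR_BGR2HSV); m=cv2.inRange(hs,(8,90,80),(22,255,255)); m[:140]=0;m[255:]=0;m[:,:260]=0;m[:,315:]=0
print(cv2.boundingRect(m),cv2.minAreaRect(cv2.findNonZero(m)))
for k in range(140,250,6): print(k,p[k,286],end=" ")
S=ray("wrist",(286,72),30,T);B=ray("wrist",(286.3,277.5),30,T); print("\nS",S,"B",B,np.linalg.norm(S-B),(S+B)/2)
print("top edges handle",ray("wrist",(286,150),76,T),ray("wrist",(286,238),76,T))
plan([484.5,-62.3,30+34],92.5)
cv2.imwrite("pics/w1c.png",cv2.resize(p[40:300,240:330],None,fx=2.2,fy=2.2))
E
```

```text
[ 0  3  7  8 29] [274.06896552 267.06896552]
[21  3  9 11 40] [297.9   268.175]
[10  7  1  1  1] [282. 269.]
[  6   9  16  14 185] [285.65945946 277.44864865]
[  0  23  30   7 106] [287.38679245 289.18867925]
(272, 160, 28, 80) ((285.5, 199.5), (79.0, 27.0), 90.0)
140 [85 86 86] 146 [82 82 82] 152 [27 40 54] 158 [31 50 65] 164 [ 74 107 132] 170 [ 76 109 136] 176 [ 74 110 135] 182 [ 76 111 136] 188 [ 75 109 135] 194 [ 74 110 136] 200 [ 76 110 136] 206 [ 76 112 137] 212 [ 76 112 139] 218 [ 77 112 138] 224 [ 74 111 136] 230 [ 67  97 121] 236 [ 65  97 121] 242 [43 43 40] 248 [47 46 43] 
S [481.88733756  36.16117241  30.        ] B [ 489.48494208 -161.17560411   30.        ] 197.482978914327 [485.68613982 -62.50721585  30.        ]
top edges handle [483.81257322 -22.19940683  76.        ] [486.52613595 -95.70128046  76.        ]
t 1.8 at [484.3  -67.13 181.27] [1.7992e+02 4.0000e-02 9.2000e+01] q [-13.9  -8.4 106.3  -0.   82.  -15.9]
shift [  4.8   0.4 117.3] rotz -0.0087
```

```bash
python3 -c "
from h import *
plan([706,228,235],190)"
```

```text
t 1.8 at [484.3  -67.13 181.27] [1.7992e+02 4.0000e-02 9.2000e+01] q [-13.9  -8.4 106.3  -0.   82.  -15.9]
shift [287.2 231.9 -53.7] rotz -1.7104
```

>>> jog_arm(
  rows=[
    [[0, 0, -50], [0, 0, -0.1]],
    [[287, 232, -54], [0, 0, -1.3]],
    [[287, 232, -54], [0, 0, -1.3]],
    [[287, 232, -54], [0, 0, -1.3]],
    [[287, 232, -54], [0, 0, -1.3]],
    [[287, 232, -54], [0, 0, -1.3]],
    [[287, 232, -54], [0, 0, -1.3]],
    [[287, 232, -54], [0, 0, -1.3]],
    [[287, 232, -54], [0, 0, -1.3]],
    [[287, 232, -54], [0, 0, -1.3]],
  ],
)

```text
time: 2.8
tool_pos: [706.8, 230.3, 233.7]
tcp_rot: [180.0, 0.0, 166.8]
ft_force: [0.4, -0.0, -0.5]
finger_gap: 85.3
grip_force: 0.0
```

```bash
python3 -c "
from h import *
plan([706,228,235],190)"
```

```text
t 2.8 at [706.79 230.27 233.7 ] [179.98   0.   166.84] q [ 14.1  30.3  57.3   0.   92.4 -62.8]
shift [ 0.3 -2.4 -1.3] rotz -0.4042
```

>>> jog_arm(
  rows=[
    [[0, 0, 0], [0, 0, -0.404]],
    [[0, 0, 0], [0, 0, -0.404]],
    [[0, 0, 0], [0, 0, -0.404]],
    [[0, 0, 0], [0, 0, -0.404]],
    [[0, 0, 0], [0, 0, -0.404]],
    [[0, 0, 0], [0, 0, -0.404]],
  ],
)

```text
time: 3.4
tool_pos: [705.7, 228.1, 234.9]
tcp_rot: [-180.0, 0.0, -170.6]
ft_force: [0.4, -0.4, 0.2]
finger_gap: 85.9
grip_force: 0.0
```

```bash
python3 - <<'E'
from h import *
T,s=tool(); p,d=r.snapshot("wrist"); cv2.imwrite("pics/w2.png",p); np.save("w2T.npy",T);np.save("w2d.npy",d); print(T.round(3),s["time"],s["qd"].round(2),s["tcp_rot"])
plan([496,192,150],190)
E
```

```text
[[-9.86000e-01 -1.64000e-01  1.00000e-03  7.05686e+02]
 [-1.64000e-01  9.86000e-01  0.00000e+00  2.28148e+02]
 [-1.00000e-03 -0.00000e+00 -1.00000e+00  2.34878e+02]
 [ 0.00000e+00  0.00000e+00  0.00000e+00  1.00000e+00]] 3.4 [ 0.4   0.42 -0.19  0.03 -0.08 -0.86] [-1.79995423e+02  3.65044282e-02 -1.70558657e+02]
t 3.45 at [705.59 228.46 234.7 ] [-1.800e+02  2.000e-02 -1.705e+02] q [ 14.   29.9  57.7  -0.   92.4 -85.5]
shift [212.7  -1.4  84.7] rotz -0.0087
```

View pics/w2.png

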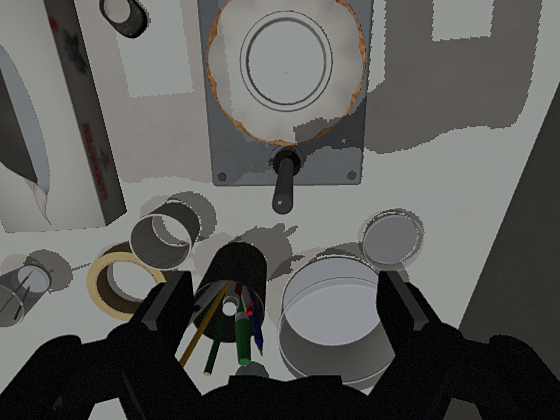

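The wrist view shows the rod tip ≈(283,204), its collar ≈(287,162), saucer top centre ≈(286,62) and the pen pot behind the press at ≈(235,290). Next I move over to the dowel for the same look.

>>> jog_arm(
  rows=[
    [[30, 0, -15], [0, 0, -0.01]],
    [[212, -1, 0], [0, 0, -0.01]],
    [[212, -1, 60], [0, 0, -0.01]],
    [[212, -1, 60], [0, 0, -0.01]],
    [[212, -1, 60], [0, 0, -0.01]],
    [[212, -1, 60], [0, 0, -0.01]],
    [[212, -1, 60], [0, 0, -0.01]],
    [[212, -1, 60], [0, 0, -0.01]],
    [[212, -1, 60], [0, 0, -0.01]],
    [[212, -1, 60], [0, 0, -0.01]],
  ],
)

```text
time: 4.45
tool_pos: [498.7, 192.8, 176.0]
tcp_rot: [180.0, 0.2, -169.8]
ft_force: [1.0, 0.3, 0.5]
finger_gap: 85.6
grip_force: 0.0
```

```bash
python3 - <<'E'
from h import *
T,s=tool(); p,d=r.snapshot("wrist"); cv2.imwrite("pics/w3.png",p); np.save("w3T.npy",T);np.save("w3d.npy",d); print(T.round(3),s["time"],s["qd"].round(2),s["tcp_rot"])
k=r.camera_params("wrist")
def cloud(n):
    d=np.load(n+"d.npy");T=np.load(n+"T.npy")@k["tool_from_camera"]; v,u=np.mgrid[:420,:560]
    return np.dstack([(u-k["cx"])/k["fx"]*d,(v-k["cy"])/k["fy"]*d,d])@T[:3,:3].T+T[:3,3],d
c2,_=cloud("w2");c3,_=cloud("w3")
np.save("c2.npy",c2);np.save("c3.npy",c3)
def sel(c,xy,rad,z0,z1,n,im):
    m=(np.hypot(c[...,0]-xy[0],c[...,1]-xy[1])<rad)&(c[...,2]>z0)&(c[...,2]<z1); P=c[m]
    vv,uu=np.nonzero(m)
    if len(P): print(n,len(P),"mean",P.mean(0).round(2),"bbox mid",((P.max(0)+P.min(0))/2).round(2),"ext",np.ptp(P,0).round(1),"px",uu.mean().round(1),vv.mean().round(1),"zs",np.percentile(P[:,2],[5,50,95]).round(1))
sel(c2,(687,224),20,176,190,"tip",0)
sel(c2,(688,227),30,34,46,"collar",0)
sel(c2,(688,227),15,60,175,"rodside",0)
sel(c2,(593,210),90,40,60,"saucer",0)
sel(c3,(495,192),20,60,70,"doweltip",0)
sel(c3,(495,192),22,36,45,"dcollar",0)
sel(c3,(593,210),60,44,55,"saucer",0)
# plate corners from w3/w2 plane
for n,c in(("2",c2),("3",c3)):
    m=(c[...,2]>14)&(c[...,2]<21)&(np.abs(c[...,0]-592)<170)&(np.abs(c[...,1]-210)<120); P=c[m]; print(n,len(P),np.median(P[:,2]),cv2.minAreaRect(P[:,:2].astype(np.float32)))
E
```

```text
[[-9.84000e-01 -1.78000e-01  3.00000e-03  4.98715e+02]
 [-1.78000e-01  9.84000e-01  1.00000e-03  1.92828e+02]
 [-3.00000e-03  0.00000e+00 -1.00000e+00  1.75996e+02]
 [ 0.00000e+00  0.00000e+00  0.00000e+00  1.00000e+00]] 4.45 [ 0.04  0.11  0.96  0.01  0.02 -0.01] [ 1.79984164e+02  1.74821254e-01 -1.69763562e+02]
tip 370 mean [687.41 222.68 180.4 ] bbox mid [688.1  222.74 179.39] ext [13.5 13.6  6.6] px 282.0 203.1 zs [178.  180.6 181.8]
collar 389 mean [685.02 226.05  39.99] bbox mid [687.76 225.14  39.27] ext [27.2 32.  10.4] px 286.6 160.2 zs [38.3 40.1 41.5]
rodside 510 mean [682.86 223.57 129.36] bbox mid [684.68 223.76 117.64] ext [  6.9  15.  114.6] px 284.5 178.9 zs [ 70.3 135.2 171.9]
saucer 8975 mean [591.97 209.36  42.96] bbox mid [611.09 210.25  45.52] ext [142.9 107.8  11. ] px 285.5 61.2 zs [40.3 41.9 48.5]
doweltip 105 mean [494.93 191.89  62.77] bbox mid [494.91 191.82  62.71] ext [9.1 9.8 5.3] px 285.2 198.1 zs [60.1 63.2 64.9]
dcollar 631 mean [494.11 191.84  40.09] bbox mid [495.96 192.21  40.58] ext [29.5 29.3  8.8] px 285.2 189.7 zs [38.8 40.1 41.3]
saucer 1664 mean [590.34 209.34  47.34] bbox mid [592.26 209.53  47.07] ext [86.8 86.2  6.1] px 285.3 287.8 zs [44.6 47.7 48.9]
2 9625 18.09357936162968 ((626.4135131835938, 215.29263305664062), (186.91758728027344, 171.90756225585938), 9.995170593261719)
3 16357 18.080113383415437 ((591.9229125976562, 209.1608428955078), (254.97222900390625, 171.9276580810547), 10.05639934539795)
```

View pics/w3.png

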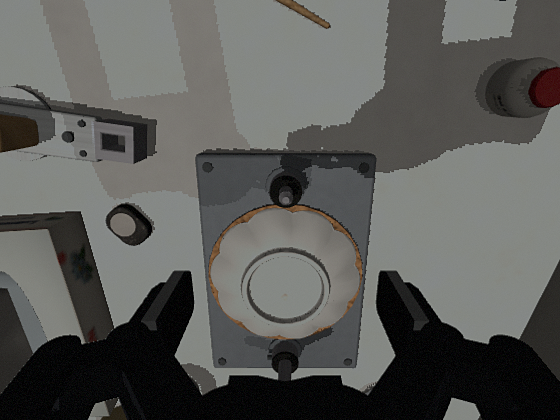

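The wrist view shows the dowel ≈(286,198), saucer ≈(285,285), rod ≈(285,365), and the platen's slot end at left. The depth data put the press centre at (591.9,209.2), yaw 10.03°, and the rod tip at ≈(687.5,222.7). Now I go to grasp the platen.

```bash
python3 - <<'E'
from h import *
c=np.load("c2.npy"); 
for z0 in(178.5,179.5):
    m=(np.hypot(c[...,0]-687.5,c[...,1]-223)<12)&(c[...,2]>z0)&(c[...,2]<184);P=c[m]
    print(P.mean(0),cv2.minEnclosingCircle(P[:,:2].astype(np.float32)),[ (P[:,i].min()+P[:,i].max())/2 for i in(0,1)])
plan([485.3,-62.5,150],92.3)
E
```

```text
[687.7223765  222.67537727 180.62615066] ((688.148681640625, 222.64132690429688), 6.989692687988281) [np.float64(688.1080789354228), np.float64(222.78156219052659)]
[688.01472432 222.86852241 180.84133329] ((688.187255859375, 222.83758544921875), 6.804614543914795) [np.float64(688.2098499325721), np.float64(222.9781066943147)]
t 4.5 at [498.29 192.75 175.55] [ 1.7999e+02  1.3000e-01 -1.6976e+02] q [ 15.6  -0.9  99.9   0.   80.9 -84.6]
shift [  58.2 -248.9   25.6] rotz 1.7094
```

>>> jog_arm(
  rows=[
    [[58, -249, 10], [0, 0, 1.45]],
    [[58, -249, 10], [0, 0, 1.45]],
    [[58, -249, 10], [0, 0, 1.45]],
    [[58, -249, 10], [0, 0, 1.45]],
    [[58, -249, 10], [0, 0, 1.45]],
    [[58, -249, 10], [0, 0, 1.45]],
    [[58, -249, 10], [0, 0, 1.45]],
    [[58, -249, 10], [0, 0, 1.45]],
    [[58, -249, 10], [0, 0, 1.45]],
    [[58, -249, 10], [0, 0, 1.45]],
  ],
)

```text
time: 5.5
tool_pos: [484.8, -63.3, 164.8]
tcp_rot: [180.0, 0.0, 106.8]
ft_force: [-0.1, -0.2, -0.1]
finger_gap: 85.7
grip_force: 0.0
```

```bash
python3 -c "
from h import *
plan([485.3,-62.5,100],92.3)"
```

```text
t 5.5 at [484.78 -63.33 164.85] [1.7996e+02 2.0000e-02 1.0681e+02] q [-13.5  -7.6 107.4   0.   80.2 -30.3]
shift [ 0.6  0.7 64.8] rotz 0.2533
```

>>> jog_arm(
  rows=[
    [[0.5, 0.5, 30], [0, 0, 0.254]],
    [[0.5, 0.5, 65], [0, 0, 0.254]],
    [[0.5, 0.5, 65], [0, 0, 0.254]],
    [[0.5, 0.5, 65], [0, 0, 0.254]],
    [[0.5, 0.5, 65], [0, 0, 0.254]],
    [[0.5, 0.5, 65], [0, 0, 0.254]],
  ],
)

```text
time: 6.1
tool_pos: [485.9, -62.7, 101.5]
tcp_rot: [179.8, 0.1, 92.7]
ft_force: [-0.6, 0.6, 0.5]
finger_gap: 85.3
grip_force: 0.0
```

```bash
python3 -c "
from h import *
plan([485.3,-62.5,34],92.3)"
```

```text
t 6.1 at [485.94 -62.67 101.48] [1.7981e+02 5.0000e-02 9.2720e+01] q [-13.3  -4.  110.9   0.   72.9 -16.1]
shift [ 0.2 -0.6 67.5] rotz 0.0073
```

>>> jog_arm(
  rows=[
    [[0, 0, 30], [0, 0, 0.006]],
    [[0, 0, 55], [0, 0, 0.006]],
    [[0, 0, 66], [0, 0, 0.006]],
    [[0, 0, 66], [0, 0, 0.006]],
    [[0, 0, 66], [0, 0, 0.006]],
    [[0, 0, 66], [0, 0, 0.006]],
  ],
)

```text
time: 6.7
tool_pos: [485.7, -62.6, 35.0]
tcp_rot: [179.8, 0.0, 92.3]
ft_force: [-0.2, -0.4, 0.6]
finger_gap: 85.2
grip_force: 0.0
```

>>> jog_arm(
  rows=[
    [[0, 0, 0], [0, 0, 0]],
    [[0, 0, 0], [0, 0, 0]],
    [[0, 0, 0], [0, 0, 0]],
    [[0, 0, 0], [0, 0, 0]],
    [[0, 0, 0], [0, 0, 0]],
    [[0, 0, 0], [0, 0, 0]],
    [[0, 0, 0], [0, 0, 0]],
    [[0, 0, 0], [0, 0, 0]],
    [[0, 0, 0], [0, 0, 0]],
    [[0, 0, 0], [0, 0, 0]],
  ],
  grip=15,
  force=80,
)

```text
time: 7.7
tool_pos: [484.6, -62.3, 33.6]
tcp_rot: [180.0, 0.0, 92.3]
ft_force: [-0.3, 0.5, 4.2]
finger_gap: 23.3
grip_force: 78.8
```

>>> jog_arm(
  rows=[
    [[0, 0, -5], [0, 0, 0]],
    [[0, 0, -15], [0, 0, 0]],
    [[0, 0, -30], [0, 0, 0]],
    [[0, 0, -50], [0, 0, 0]],
    [[0, 0, -70], [0, 0, 0]],
    [[0, 0, -70], [0, 0, 0]],
    [[0, 0, -70], [0, 0, 0]],
    [[0, 0, -70], [0, 0, 0]],
  ],
)

```text
time: 8.5
tool_pos: [483.1, -62.0, 101.7]
tcp_rot: [-179.9, -0.0, 92.3]
ft_force: [0.4, -0.0, -6.5]
finger_gap: 23.0
grip_force: 79.4
```

```bash
python3 - <<'E'
from h import *
T,s=tool(); p,d=r.snapshot("wrist"); cv2.imwrite("pics/w4.png",p); np.save("w4d.npy",d)
print(s["time"],s["tool_pos"],s["tcp_rot"],s["ft_force"],s["wrist_torque"],s["finger_gap"])
k=r.camera_params("wrist");T=k["tool_from_camera"]; v,u=np.mgrid[:420,:560]
c=np.dstack([(u-k["cx"])/k["fx"]*d,(v-k["cy"])/k["fy"]*d,d])@T[:3,:3].T+T[:3,3]; np.save("c4.npy",c)
m=(abs(c[...,1])<25)&(c[...,0]>40)&(c[...,0]<125)&(c[...,2]<25)&(c[...,2]>-5)&(d>0)
P=c[m]; print(len(P),P.min(0),P.max(0))
for x0 in range(45,120,8):
    Q=P[(abs(P[:,0]-x0)<3)]; 
    if len(Q): print(x0,len(Q),"y",Q[:,1].min().round(2),Q[:,1].max().round(2),"z",np.median(Q[:,2]).round(2))
A=np.c_[P[:,:2],np.ones(len(P))]; print("plane",np.linalg.lstsq(A,P[:,2],rcond=None)[0])
uv=np.argwhere(m); a=uv.min(0);b=uv.max(0); print("px",a,b)
cv2.imwrite("pics/w4c.png",cv2.resize(p[0:260,180:390],None,fx=2.2,fy=2.2))
E
```

```text
8.5 [483.09902175 -62.01522974 101.67835394] [-1.79851833e+02 -4.06302928e-02  9.22910313e+01] [ 0.40391743 -0.01911115 -6.5445433 ] [ 0.05451606 -0.00570845  0.02857486] 22.984092653497605
13867 [ 40.00017793 -19.85304863  -1.81351489] [114.98513652  20.37254207  24.98794429]
45 1043 y -19.7 20.25 z 3.43
53 1087 y -19.85 20.29 z 3.35
61 1166 y -19.83 20.32 z 3.23
69 1224 y -19.55 20.19 z 3.24
77 1347 y -19.69 20.22 z 3.39
85 1037 y -18.4 18.86 z 3.44
93 747 y -16.39 16.77 z 3.51
101 819 y -16.31 16.83 z 3.51
109 1588 y -16.38 16.89 z 3.56
117 200 y -15.93 16.59 z 3.53
plane [ 0.02241161 -0.00467238  1.92085257]
px [ 12 240] [193 330]
```

View pics/w4c.png

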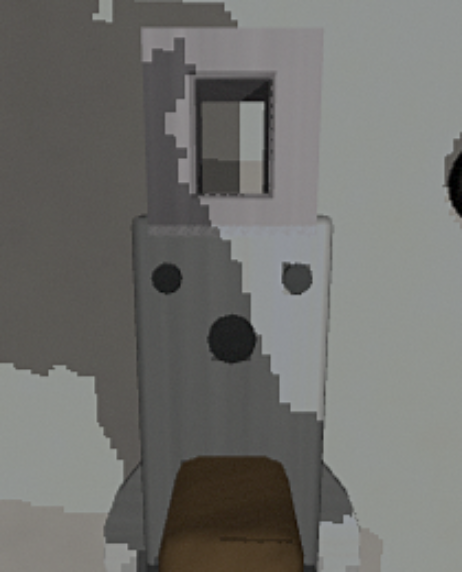

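The close view shows the platen held square: slot hole at rows ≈34–89, columns ≈269–304 of the full picture. It is level within noise.

```bash
python3 - <<'E'
from h import *
I=np.diag([1.,1,1,1])
for uv in((286.5,34.1),(286.5,88.6),(268.6,61),(304.5,61)): print(ray("wrist",uv,3.5,I).round(2))
c=np.load("c4.npy")
P=c[(abs(c[...,1])<16)&(c[...,2]>1)&(c[...,2]<6)&(c[...,0]>85)]; print("boss x max",np.percentile(P[:,0],[99,99.9,100]))
P=c[(abs(c[...,1])<6)&(c[...,2]>-50)&(c[...,2]<-15)&(c[...,0]<60)]; print("handle top x max",P[:,0].max(),np.median(P[:,2]))
for n,y in(("bush on tip",190.03),): 
    M=(R.from_euler("z",y,degrees=True)*R.from_euler("x",180,degrees=True)).as_matrix()
    for nm,dx in(("0.5",0.5),):
        print("TCP for bush at tip:",np.array([688.1,222.8,0])-M@np.array([-98+dx,0.24,0]))
plan([591.9,207,260],190.03)
E
```

```text
[106.85   0.87   3.5 ]
[86.12  0.9   3.5 ]
[96.88 -6.55  3.5 ]
[96.87  8.36  3.5 ]
boss x max [114.64824365 114.85818125 114.98513652]
handle top x max 35.39665051115093 -42.42450843791813
TCP for bush at tip: [ 5.92131921e+02  2.05582698e+02 -2.93915232e-17]
t 8.55 at [483.04 -61.99 101.61] [-1.7984e+02 -5.0000e-02  9.2290e+01] q [-13.3  -4.1 111.   -0.   73.3 -15.6]
shift [ 264.4  119.5 -158.4] rotz -1.7058
```

>>> jog_arm(
  rows=[
    [[0, 0, -20], [0, 0, 0]],
    [[0, 0, -50], [0, 0, 0]],
    [[0, 0, -80], [0, 0, 0]],
    [[5, 2, -110], [0, 0, -0.02]],
    [[20, 9, -135], [0, 0, -0.1]],
    [[40, 18, -150], [0, 0, -0.2]],
    [[60, 27, -158], [0, 0, -0.31]],
    [[80, 36, -158], [0, 0, -0.42]],
    [[100, 45, -158], [0, 0, -0.53]],
    [[120, 54, -158], [0, 0, -0.64]],
  ],
)

```text
time: 9.55
tool_pos: [533.2, 60.6, 259.7]
tcp_rot: [-179.9, -0.1, 129.2]
ft_force: [-0.1, -0.4, -6.5]
finger_gap: 22.8
grip_force: 80.1
```

```bash
python3 -c "
from h import *
plan([591.1,205.4,255],190.03)"
```

```text
t 9.55 at [533.17  60.62 259.69] [-1.7989e+02 -9.0000e-02  1.2922e+02] q [  1.   -2.8  92.9  -0.   90.1 -38.2]
shift [ 75.5 136.4   4.7] rotz -1.0613
```

>>> jog_arm(
  rows=[
    [[9, 16, 0], [0, 0, -0.12]],
    [[18, 32, 0], [0, 0, -0.24]],
    [[27, 48, 0], [0, 0, -0.36]],
    [[36, 65, 0], [0, 0, -0.48]],
    [[45, 82, 0], [0, 0, -0.6]],
    [[54, 98, 0], [0, 0, -0.72]],
    [[62, 113, 0], [0, 0, -0.84]],
    [[69, 126, 0], [0, 0, -0.95]],
    [[73, 133, 0], [0, 0, -1.02]],
    [[75.5, 136.5, 0], [0, 0, -1.06]],
  ],
)

```text
time: 10.55
tool_pos: [591.6, 205.0, 258.9]
tcp_rot: [-180.0, -0.2, -170.1]
ft_force: [-0.5, -0.5, -6.2]
finger_gap: 23.4
grip_force: 80.1
```

>>> jog_arm(
  rows=[
    [[0, 0, 0], [0, 0, 0]],
    [[0, 0, 0], [0, 0, 0]],
    [[0, 0, 0], [0, 0, 0]],
  ],
)

```text
time: 10.85
tool_pos: [591.9, 203.9, 260.6]
tcp_rot: [-180.0, -0.1, -170.4]
ft_force: [0.6, -0.2, -6.5]
finger_gap: 22.9
grip_force: 80.1
```

```bash
python3 -c "
from h import *
plan([591.1,205.4,219.5],190.03); s=r.sense(); print(s['ft_force'],s['wrist_torque'])
p,d=r.snapshot('wrist'); k=r.camera_params('wrist');T=k['tool_from_camera']; v,u=np.mgrid[:420,:560]
c=np.dstack([(u-k['cx'])/k['fx']*d,(v-k['cy'])/k['fy']*d,d])@T[:3,:3].T+T[:3,3]
P=c[(abs(c[...,1])<16)&(c[...,2]>1)&(c[...,2]<6)&(c[...,0]>42)];A=np.c_[P[:,:2],np.ones(len(P))]; print(np.linalg.lstsq(A,P[:,2],rcond=None)[0],P.max(0))
p,d=r.snapshot('top'); cv2.imwrite('pics/t5.png',p);p,d=r.snapshot('side'); cv2.imwrite('pics/s5.png',p)
"
```

```text
t 10.85 at [591.9  203.89 260.56] [-1.7999e+02 -7.0000e-02 -1.7038e+02] q [ 14.3  11.   78.3  -0.   90.7 -85.3]
shift [ 0.5  1.6 41.1] rotz -0.0072
[ 0.57874369 -0.24529246 -6.53641433] [-0.01178308  0.00214937 -0.0032987 ]
[ 2.19231425e-03 -3.10959245e-03  3.22177510e+00] [115.74128266  15.99806151   5.96445043]
```

```bash
cat >> h.py <<'E'
def avg(n=8):
    A=[]
    for _ in range(n):
        s=r.sense(); A.append(np.r_[s["tool_pos"],s["tcp_rot"]%360,s["ft_force"],s["wrist_torque"]]); r.snapshot("wrist")
    A=np.array(A); m=A.mean(0); print("t",round(s["time"],2),"mean",m.round(2),"\nstd",A.std(0)[:9].round(2)); 
    M=(R.from_euler("z",190.03,degrees=True)*R.from_euler("x",180,degrees=True)).as_matrix()
    print("bush-foot in press frame xy",((R.from_euler("z",10.03,degrees=True).as_matrix().T@(m[:3]+M@np.array([-98.5,.24,33.45])-np.array([591.9,209.2,0])))-[98,0,0]).round(2)); return m
E
python3 -c "
from h import *
m=avg(12)"
```

```text
t 11.55 mean [ 5.9217e+02  2.0420e+02  2.6136e+02  1.8000e+02  9.0010e+01  1.8968e+02
 -6.0000e-02 -3.0000e-02 -6.8500e+00  0.0000e+00  3.0000e-02 -1.0000e-02] 
std [2.0000e-02 1.2000e-01 6.0000e-02 0.0000e+00 1.5588e+02 2.0000e-02
 5.8000e-01 3.4000e-01 4.2000e-01]
bush-foot in press frame xy [-1.1000e-01 -4.7300e+00  2.2791e+02]
```

>>> jog_arm(
  rows=[
    [[0.8, 1.4, 10], [0, 0, -0.006]],
    [[0.8, 1.4, 22], [0, 0, -0.006]],
    [[0.8, 1.4, 32], [0, 0, -0.006]],
    [[0.8, 1.4, 39], [0, 0, -0.006]],
    [[0.8, 1.4, 42], [0, 0, -0.006]],
    [[0.8, 1.4, 43], [0, 0, -0.006]],
    [[0.8, 1.4, 43], [0, 0, -0.006]],
    [[0.8, 1.4, 43], [0, 0, -0.006]],
    [[0.8, 1.4, 43], [0, 0, -0.006]],
    [[0.8, 1.4, 43], [0, 0, -0.006]],
  ],
)

```text
time: 12.6
tool_pos: [591.4, 205.6, 218.8]
tcp_rot: [180.0, 0.0, -170.0]
ft_force: [0.3, 0.3, -7.4]
finger_gap: 23.2
grip_force: 80.3
```

```bash
python3 -c "
from h import *
m=avg(8)"
```

```text
t 12.95 mean [ 5.9120e+02  2.0559e+02  2.1848e+02  1.8000e+02  4.5020e+01  1.9004e+02
 -1.0000e-02  2.7000e-01 -7.2600e+00  2.0000e-02  1.0000e-02  1.0000e-02] 
std [9.0000e-02 2.0000e-02 1.6000e-01 0.0000e+00 1.1905e+02 0.0000e+00
 4.5000e-01 2.6000e-01 4.2000e-01]
bush-foot in press frame xy [ -0.82  -3.2  185.03]
```

>>> jog_arm(
  rows=[
    [[0, 0, 0.6], [0, 0, 0]],
    [[0, 0, 1.2], [0, 0, 0]],
    [[0, 0, 1.8], [0, 0, 0]],
    [[0, 0, 2.4], [0, 0, 0]],
    [[0, 0, 3], [0, 0, 0]],
    [[0, 0, 3.5], [0, 0, 0]],
    [[0, 0, 4], [0, 0, 0]],
    [[0, 0, 4.3], [0, 0, 0]],
    [[0, 0, 4.3], [0, 0, 0]],
    [[0, 0, 4.3], [0, 0, 0]],
  ],
)

```text
time: 14.0
tool_pos: [591.1, 205.6, 214.0]
tcp_rot: [-180.0, 0.0, -170.0]
ft_force: [-0.7, -0.3, -7.8]
finger_gap: 23.1
grip_force: 80.3
```

>>> jog_arm(
  rows=[
    [[0, 0, 0.3], [0, 0, 0]],
    [[0, 0, 0.5], [0, 0, 0]],
    [[0, 0, 0.5], [0, 0, 0]],
  ],
)

```text
time: 14.3
tool_pos: [591.1, 205.6, 213.5]
tcp_rot: [180.0, -0.0, -170.0]
ft_force: [0.2, 0.4, -7.1]
finger_gap: 22.9
grip_force: 80.3
```

```bash
python3 -c "
from h import *
m=avg(5)"
```

```text
t 14.5 mean [ 5.9112e+02  2.0556e+02  2.1348e+02  1.8000e+02  2.8800e+02  1.9004e+02
  8.0000e-02  1.0000e-02 -6.7300e+00  0.0000e+00  1.0000e-02  2.0000e-02] 
std [1.00e-02 1.00e-02 2.00e-02 0.00e+00 1.44e+02 0.00e+00 5.30e-01 4.00e-01
 5.80e-01]
bush-foot in press frame xy [ -0.9   -3.21 180.03]
```

>>> jog_arm(
  rows=[
    [[0, 0, 0.3], [0, 0, 0]],
    [[0, 0, 0.6], [0, 0, 0]],
    [[0, 0, 0.8], [0, 0, 0]],
    [[0, 0, 0.8], [0, 0, 0]],
  ],
)

```text
time: 14.95
tool_pos: [591.1, 205.5, 212.6]
tcp_rot: [180.0, -0.0, -170.0]
ft_force: [-0.2, -0.8, -7.0]
finger_gap: 23.0
grip_force: 80.3
```

>>> jog_arm(
  rows=[
    [[0, 0, 0.3], [0, 0, 0]],
    [[0, 0, 0.6], [0, 0, 0]],
    [[0, 0, 0.8], [0, 0, 0]],
    [[0, 0, 0.8], [0, 0, 0]],
  ],
)

```text
time: 15.35
tool_pos: [591.1, 205.6, 211.8]
tcp_rot: [180.0, -0.0, -170.0]
ft_force: [-0.6, -0.5, -6.2]
finger_gap: 23.0
grip_force: 80.3
```

```bash
python3 -c "
from h import *
m=avg(5)"
```

```text
t 15.55 mean [ 5.9113e+02  2.0556e+02  2.1188e+02  1.8000e+02  2.1600e+02  1.9004e+02
 -3.3000e-01 -1.1000e-01 -6.6700e+00  0.0000e+00  2.0000e-02 -1.0000e-02] 
std [1.0000e-02 2.0000e-02 3.0000e-02 0.0000e+00 1.7636e+02 0.0000e+00
 2.1000e-01 6.3000e-01 4.9000e-01]
bush-foot in press frame xy [ -0.89  -3.21 178.43]
```

>>> jog_arm(
  rows=[
    [[0, 0, 0.8], [0, 0, 0]],
    [[0, 0, 1.6], [0, 0, 0]],
    [[0, 0.1, 2.4], [0, 0, 0]],
    [[0, 0.1, 3.2], [0, 0, 0]],
    [[0, 0.1, 4], [0, 0, 0]],
    [[0, 0.1, 5], [0, 0, 0]],
    [[0, 0.1, 6], [0, 0, 0]],
    [[0, 0.2, 7], [0, 0, 0]],
    [[-0.1, 0.2, 8], [0, 0, 0]],
    [[-0.1, 0.2, 8], [0, 0, 0]],
  ],
)

```text
time: 16.6
tool_pos: [591.1, 205.7, 203.6]
tcp_rot: [-180.0, -0.0, -170.0]
ft_force: [-0.0, 0.2, -6.6]
finger_gap: 23.1
grip_force: 80.3
```

```bash
python3 -c "
from h import *
m=avg(5)"
```

```text
t 16.8 mean [ 5.9117e+02  2.0577e+02  2.0384e+02  1.8000e+02  2.1600e+02  1.9004e+02
  1.8000e-01 -2.0000e-02 -6.4400e+00  0.0000e+00  1.0000e-02 -2.0000e-02] 
std [5.0000e-02 2.0000e-02 1.3000e-01 0.0000e+00 1.7635e+02 0.0000e+00
 2.1000e-01 3.3000e-01 3.9000e-01]
bush-foot in press frame xy [ -0.81  -3.01 170.39]
```

>>> jog_arm(
  rows=[
    [[0, 0, 1], [0, 0, 0]],
    [[0, 0.1, 3], [0, 0, 0]],
    [[0, 0.1, 5], [0, 0, 0]],
    [[0, 0.2, 7], [0, 0, 0]],
    [[-0.1, 0.2, 9], [0, 0, 0]],
    [[-0.1, 0.3, 11], [0, 0, 0]],
    [[-0.1, 0.3, 13], [0, 0, 0]],
    [[-0.1, 0.35, 14.5], [0, 0, 0]],
    [[-0.1, 0.35, 15], [0, 0, 0]],
    [[-0.1, 0.35, 15], [0, 0, 0]],
  ],
)

```text
time: 17.85
tool_pos: [591.2, 206.1, 188.8]
tcp_rot: [180.0, -0.0, -170.0]
ft_force: [0.5, 0.7, -7.5]
finger_gap: 22.8
grip_force: 80.3
```

```bash
python3 -c "
from h import *
m=avg(5)"
```

```text
t 18.05 mean [ 5.9128e+02  2.0615e+02  1.8897e+02  1.8000e+02  7.2010e+01  1.9004e+02
  2.5000e-01  3.9000e-01 -6.8300e+00 -1.0000e-02  0.0000e+00 -1.0000e-02] 
std [6.0000e-02 2.0000e-02 1.0000e-01 0.0000e+00 1.4399e+02 0.0000e+00
 2.4000e-01 5.3000e-01 5.2000e-01]
bush-foot in press frame xy [ -0.65  -2.66 155.52]
```

>>> jog_arm(
  rows=[
    [[0, 0, 1], [0, 0, 0]],
    [[0, 0.1, 3], [0, 0, 0]],
    [[0, 0.1, 6], [0, 0, 0]],
    [[0, 0.2, 9], [0, 0, 0]],
    [[-0.1, 0.3, 12], [0, 0, 0]],
    [[-0.1, 0.35, 15], [0, 0, 0]],
    [[-0.1, 0.4, 17.5], [0, 0, 0]],
    [[-0.1, 0.45, 19.5], [0, 0, 0]],
    [[-0.1, 0.45, 20], [0, 0, 0]],
    [[-0.1, 0.45, 20], [0, 0, 0]],
  ],
)

```text
time: 19.1
tool_pos: [591.2, 206.6, 168.8]
tcp_rot: [-180.0, -0.0, -170.0]
ft_force: [-0.1, -0.1, -7.2]
finger_gap: 23.4
grip_force: 80.3
```

```bash
python3 -c "
from h import *
m=avg(5)"
```

```text
t 19.3 mean [ 5.9133e+02  2.0660e+02  1.6903e+02  1.8000e+02  7.2010e+01  1.9004e+02
 -3.0000e-02  1.0000e-02 -7.1800e+00 -0.0000e+00  2.0000e-02  1.0000e-02] 
std [7.0000e-02 2.0000e-02 1.3000e-01 0.0000e+00 1.4399e+02 0.0000e+00
 2.1000e-01 3.0000e-01 1.4000e-01]
bush-foot in press frame xy [ -0.52  -2.22 135.58]
```

>>> jog_arm(
  rows=[
    [[0, 0, 1], [0, 0, 0]],
    [[0, 0, 3], [0, 0, 0]],
    [[0, 0, 6], [0, 0, 0]],
    [[0, 0.05, 9], [0, 0, 0]],
    [[0, 0.1, 12], [0, 0, 0]],
    [[0, 0.1, 15], [0, 0, 0]],
    [[0, 0.1, 17.5], [0, 0, 0]],
    [[0, 0.15, 19.5], [0, 0, 0]],
    [[0, 0.15, 20], [0, 0, 0]],
    [[0, 0.15, 20], [0, 0, 0]],
  ],
)

```text
time: 20.35
tool_pos: [591.2, 206.7, 148.8]
tcp_rot: [180.0, -0.0, -170.0]
ft_force: [0.6, 0.9, -6.7]
finger_gap: 23.4
grip_force: 80.3
```

```bash
python3 -c "
from h import *
m=avg(5)"
```

```text
t 20.55 mean [ 5.9126e+02  2.0675e+02  1.4899e+02  1.8000e+02  7.2000e+01  1.9004e+02
  1.4000e-01  1.0000e-02 -7.0100e+00  5.0000e-02  2.0000e-02  2.0000e-02] 
std [3.00e-02 1.00e-02 9.00e-02 0.00e+00 1.44e+02 0.00e+00 3.80e-01 6.10e-01
 3.60e-01]
bush-foot in press frame xy [ -0.56  -2.06 115.54]
```

>>> jog_arm(
  rows=[
    [[0, 0, 1], [0, 0, 0]],
    [[0, 0.1, 3], [0, 0, 0]],
    [[0, 0.1, 6], [0, 0, 0]],
    [[0, 0.2, 9], [0, 0, 0]],
    [[-0.1, 0.25, 12], [0, 0, 0]],
    [[-0.1, 0.3, 15], [0, 0, 0]],
    [[-0.1, 0.35, 17.5], [0, 0, 0]],
    [[-0.1, 0.4, 19.5], [0, 0, 0]],
    [[-0.1, 0.4, 20], [0, 0, 0]],
    [[-0.1, 0.4, 20], [0, 0, 0]],
  ],
)

```text
time: 21.6
tool_pos: [591.2, 207.2, 128.8]
tcp_rot: [180.0, -0.0, -170.0]
ft_force: [0.5, 0.4, -6.8]
finger_gap: 23.1
grip_force: 80.2
```

```bash
python3 -c "
from h import *
m=avg(5)"
```

```text
t 21.8 mean [ 5.9122e+02  2.0719e+02  1.2888e+02  1.8000e+02  3.6000e+02  1.9004e+02
  1.8000e-01  6.7000e-01 -7.3100e+00  1.4000e-01 -1.0000e-02  9.0000e-02] 
std [0.01 0.01 0.05 0.   0.   0.   0.23 0.15 0.32]
bush-foot in press frame xy [-0.52 -1.62 95.43]
```

>>> jog_arm(
  rows=[
    [[0, 0.1, 0.5], [0, 0, 0]],
    [[0, 0.2, 1.5], [0, 0, 0]],
    [[-0.1, 0.25, 3], [0, 0, 0]],
    [[-0.1, 0.3, 4.5], [0, 0, 0]],
    [[-0.1, 0.35, 6], [0, 0, 0]],
    [[-0.1, 0.4, 7.5], [0, 0, 0]],
    [[-0.1, 0.45, 9], [0, 0, 0]],
    [[-0.1, 0.5, 10], [0, 0, 0]],
    [[-0.1, 0.5, 10], [0, 0, 0]],
  ],
)

```text
time: 22.75
tool_pos: [591.1, 207.6, 118.6]
tcp_rot: [-180.0, -0.0, -170.0]
ft_force: [-0.1, 0.5, -7.5]
finger_gap: 23.3
grip_force: 80.2
```

```bash
python3 -c "
from h import *
m=avg(5)"
```

```text
t 22.95 mean [ 5.9124e+02  2.0764e+02  1.1884e+02  1.8000e+02  2.1599e+02  1.9004e+02
  3.2000e-01  2.6000e-01 -6.9100e+00  4.0000e-02  1.0000e-02 -2.0000e-02] 
std [6.0000e-02 2.0000e-02 1.2000e-01 0.0000e+00 1.7636e+02 0.0000e+00
 2.7000e-01 3.6000e-01 4.6000e-01]
bush-foot in press frame xy [-0.42 -1.18 85.39]
```

>>> jog_arm(
  rows=[
    [[0, 0, 1], [0, 0, 0]],
    [[0, 0.1, 3], [0, 0, 0]],
    [[0, 0.15, 5], [0, 0, 0]],
    [[0, 0.2, 7], [0, 0, 0]],
    [[-0.1, 0.25, 9], [0, 0, 0]],
    [[-0.1, 0.3, 11], [0, 0, 0]],
    [[-0.1, 0.35, 13], [0, 0, 0]],
    [[-0.1, 0.4, 15], [0, 0, 0]],
    [[-0.1, 0.45, 17], [0, 0, 0]],
    [[-0.1, 0.45, 17], [0, 0, 0]],
  ],
)

```text
time: 24.0
tool_pos: [591.2, 208.1, 101.5]
tcp_rot: [180.0, -0.0, -170.0]
ft_force: [0.6, -0.1, -7.4]
finger_gap: 23.2
grip_force: 80.2
```

```bash
python3 - <<'E'
from h import *
m=avg(5)
p,d=r.snapshot("wrist"); cv2.imwrite("pics/w6.png",cv2.resize(p[0:260,180:390],None,fx=2.2,fy=2.2))
E
```

```text
t 24.2 mean [ 5.9126e+02  2.0813e+02  1.0181e+02  1.8000e+02  2.1599e+02  1.9004e+02
 -3.0000e-01  6.0000e-02 -6.6200e+00  4.0000e-02  2.0000e-02  1.0000e-02] 
std [7.0000e-02 2.0000e-02 2.0000e-01 0.0000e+00 1.7635e+02 0.0000e+00
 5.4000e-01 7.7000e-01 5.9000e-01]
bush-foot in press frame xy [-0.32 -0.7  68.36]
```

View pics/w6.png

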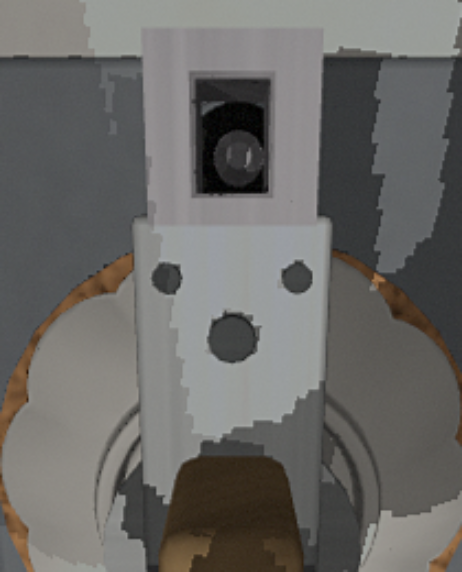

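The view through the slot shows the dowel tip at crop (238,152), full px (288.2,69.1), well inside the slot opening.

```bash
python3 -c "
from h import *
print(ray('wrist',(288.2,69.1),37.8,np.eye(4)), ray('wrist',(286.6,61.3),3.5,np.eye(4)))"
```

```text
[97.12124591  1.14998437 37.8       ] [97.42160501  0.13357541  3.5       ]
```

>>> jog_arm(
  rows=[
    [[0, 0.1, 1], [0, 0, 0]],
    [[0, 0.1, 2], [0, 0, 0]],
    [[0, 0.15, 3], [0, 0, 0]],
    [[0, 0.2, 4], [0, 0, 0]],
    [[0, 0.25, 5], [0, 0, 0]],
    [[0, 0.25, 6], [0, 0, 0]],
    [[-0.1, 0.3, 7], [0, 0, 0]],
    [[-0.1, 0.3, 8], [0, 0, 0]],
    [[-0.1, 0.3, 9], [0, 0, 0]],
    [[-0.1, 0.3, 9], [0, 0, 0]],
  ],
)

```text
time: 25.3
tool_pos: [591.2, 208.4, 92.7]
tcp_rot: [-180.0, -0.0, -170.0]
ft_force: [-0.6, -0.7, -7.3]
finger_gap: 23.0
grip_force: 80.2
```

```bash
python3 -c "
from h import *
m=avg(5)"
```

```text
t 25.5 mean [ 5.9131e+02  2.0844e+02  9.2840e+01  1.8000e+02  2.1600e+02  1.9004e+02
 -2.7000e-01 -1.9000e-01 -7.3000e+00  3.0000e-02  0.0000e+00  1.0000e-02] 
std [6.0000e-02 1.0000e-02 1.1000e-01 0.0000e+00 1.7636e+02 0.0000e+00
 3.4000e-01 3.3000e-01 4.9000e-01]
bush-foot in press frame xy [-0.22 -0.41 59.39]
```

>>> jog_arm(
  rows=[
    [[0, 0.05, 1], [0, 0, 0]],
    [[0, 0.05, 2], [0, 0, 0]],
    [[0, 0.1, 3], [0, 0, 0]],
    [[0, 0.1, 4], [0, 0, 0]],
    [[0, 0.15, 5], [0, 0, 0]],
    [[0, 0.2, 6], [0, 0, 0]],
    [[-0.1, 0.2, 7], [0, 0, 0]],
    [[-0.1, 0.25, 8], [0, 0, 0]],
    [[-0.1, 0.25, 9], [0, 0, 0]],
    [[-0.1, 0.25, 10], [0, 0, 0]],
  ],
)

```text
time: 26.55
tool_pos: [591.4, 208.7, 82.8]
tcp_rot: [-180.0, 0.0, -170.0]
ft_force: [0.8, -0.2, -7.0]
finger_gap: 23.3
grip_force: 80.1
```

```bash
python3 -c "
from h import *
m=avg(5)"
```

```text
t 26.75 mean [ 5.9134e+02  2.0869e+02  8.2750e+01  1.8000e+02  2.8799e+02  1.9004e+02
  3.5000e-01 -2.2000e-01 -6.9600e+00  4.0000e-02 -1.0000e-02 -2.0000e-02] 
std [5.00e-02 2.00e-02 1.00e-01 0.00e+00 1.44e+02 0.00e+00 3.80e-01 3.00e-01
 2.30e-01]
bush-foot in press frame xy [-0.14 -0.16 49.3 ]
```

>>> jog_arm(
  rows=[
    [[0, 0, 1], [0, 0, 0]],
    [[0, 0, 2], [0, 0, 0]],
    [[0, 0, 3], [0, 0, 0]],
    [[0, 0, 4], [0, 0, 0]],
    [[0, 0, 5], [0, 0, 0]],
    [[0, 0, 6], [0, 0, 0]],
    [[0, 0, 7], [0, 0, 0]],
    [[0, 0, 7.5], [0, 0, 0]],
    [[0, 0, 8], [0, 0, 0]],
    [[0, 0, 8], [0, 0, 0]],
  ],
)

```text
time: 27.8
tool_pos: [591.7, 208.8, 75.1]
tcp_rot: [180.0, 0.0, -170.0]
ft_force: [-1.1, -0.4, -3.2]
finger_gap: 22.7
grip_force: 80.1
```

```bash
python3 -c "
from h import *
m=avg(5)"
```

```text
t 28.0 mean [ 5.9170e+02  2.0879e+02  7.5150e+01  1.8000e+02  4.0000e-02  1.9004e+02
 -2.0000e-01 -4.0000e-02 -3.0400e+00 -8.0000e-02  8.0000e-02  1.0000e-02] 
std [0.03 0.02 0.04 0.   0.   0.   0.68 0.28 0.23]
bush-foot in press frame xy [ 0.23 -0.13 41.7 ]
```

Pad force ≈4 N as expected. I continue in small steps until the collars take the weight.

>>> jog_arm(
  rows=[
    [[0, 0, 0.3], [0, 0, 0]],
    [[0, 0, 0.6], [0, 0, 0]],
    [[0, 0, 0.9], [0, 0, 0]],
    [[0, 0, 1.2], [0, 0, 0]],
    [[0, 0, 1.2], [0, 0, 0]],
    [[0, 0, 1.2], [0, 0, 0]],
  ],
)

```text
time: 28.65
tool_pos: [591.5, 208.7, 73.8]
tcp_rot: [180.0, 0.0, -170.0]
ft_force: [0.3, 1.1, -2.7]
finger_gap: 23.3
grip_force: 80.2
```

>>> jog_arm(
  rows=[
    [[0, 0, 0.15], [0, 0, 0]],
    [[0, 0, 0.3], [0, 0, 0]],
    [[0, 0, 0.3], [0, 0, 0]],
    [[0, 0, 0.3], [0, 0, 0]],
  ],
)

```text
time: 29.05
tool_pos: [591.6, 208.8, 73.6]
tcp_rot: [180.0, 0.0, -170.0]
ft_force: [-1.5, -1.0, -0.8]
finger_gap: 23.1
grip_force: 80.8
```

```bash
python3 -c "
from h import *
m=avg(5)"
```

```text
t 29.25 mean [ 5.9155e+02  2.0877e+02  7.3630e+01  1.8000e+02  2.0000e-02  1.9004e+02
 -3.3000e-01  2.2000e-01 -2.4000e-01 -0.0000e+00 -2.0000e-02  7.0000e-02] 
std [0.01 0.01 0.01 0.   0.   0.   0.74 0.83 0.88]
bush-foot in press frame xy [ 0.08 -0.12 40.18]
```

>>> jog_arm(
  rows=[
    [[0, 0, 0], [0, 0, 0]],
    [[0, 0, 0], [0, 0, 0]],
    [[0, 0, 0], [0, 0, 0]],
    [[0, 0, 0], [0, 0, 0]],
    [[0, 0, 0], [0, 0, 0]],
    [[0, 0, 0], [0, 0, 0]],
    [[0, 0, 0], [0, 0, 0]],
  ],
  grip=70,
  force=20,
)

```text
time: 30.0
tool_pos: [591.4, 208.7, 73.4]
tcp_rot: [-180.0, 0.0, -170.0]
ft_force: [0.4, -0.7, -0.3]
finger_gap: 70.0
grip_force: 0.0
```

>>> jog_arm(
  rows=[
    [[0, 0, -10], [0, 0, 0]],
    [[0, 0, -30], [0, 0, 0]],
    [[0, 0, -60], [0, 0, 0]],
    [[0, 0, -90], [0, 0, 0]],
    [[0, 0, -120], [0, 0, 0]],
    [[0, 0, -140], [0, 0, 0]],
    [[0, 0, -150], [0, 0, 0]],
    [[0, 0, -150], [0, 0, 0]],
    [[0, 0, -150], [0, 0, 0]],
    [[0, 0, -150], [0, 0, 0]],
  ],
)

```text
time: 31.0
tool_pos: [590.5, 208.4, 221.4]
tcp_rot: [-180.0, -0.2, -170.0]
ft_force: [0.3, -0.5, 0.3]
finger_gap: 70.1
grip_force: 0.0
```

```bash
python3 - <<'E'
from h import *
T,s=tool(); p,d=r.snapshot("wrist"); cv2.imwrite("pics/w7.png",p); print(s["time"],s["ft_force"],s["finger_gap"])
k=r.camera_params("wrist");C=T@k["tool_from_camera"]; v,u=np.mgrid[:420,:560]
c=np.dstack([(u-k["cx"])/k["fx"]*d,(v-k["cy"])/k["fy"]*d,d])@C[:3,:3].T+C[:3,3]
Rz=R.from_euler("z",10.03,degrees=True).as_matrix(); q=(c-[591.9,209.2,0])@Rz
P=q[(abs(q[...,1])<15)&(abs(q[...,0])<116)&(q[...,2]>62)&(q[...,2]<78)]
A=np.c_[P[:,:2],np.ones(len(P))]; print(len(P),"plane",np.linalg.lstsq(A,P[:,2],rcond=None)[0],P.min(0),P.max(0))
E
```

```text
31.0 [ 0.29458957 -0.48098473  0.32244355] 70.09656653217169
4460 plane [ 2.59504194e-03 -2.97180467e-03  7.02495204e+01] [-115.96612658  -14.99407947   62.11416445] [110.55336577  14.99815468  77.97000321]
```

View pics/w7.png

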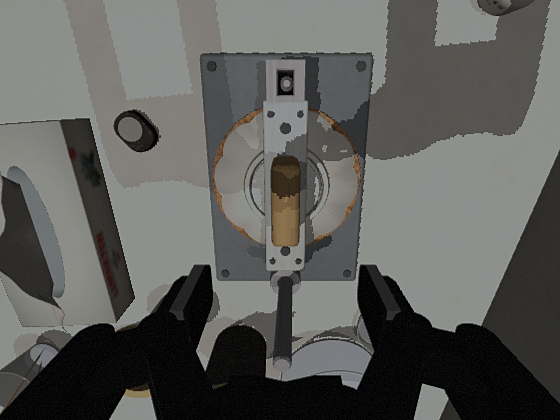

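The platen sits level on the press: dowel in the slot at (286,84), bush on the rod at (285,280). The bar top is at z = 70.2 mm (nominal 70), and the saucer is still centred beneath it.

```bash
python3 -c "
from bench import r
print(r.hand_in())"
```

```text
the job is handed in; nothing more can be done
None
```

The platen is home on both collars, with the bush on the rod and the slot on the dowel. It sits level on the undisturbed saucer with the gripper clear, and the job was handed in at about 31 s of the 72 s limit; no verdict was shown.

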